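Close the dryer's connection box

TASK

Close the grey connection box from the dryer. Pick the cover plate up by its bow handle, lower it square onto the box so that the round ends of its two keyholes pass over the two raised heads, and pull it towards you until the necks meet the ends of the slots and the plate sits flush over the box. Then take the screwdriver out of its rack, press its bit into the cross recess of the cover screw, turn the screw clockwise until it is fully tight, and stand the screwdriver back in the rack; leave the other things on the worktop where they are.

Things in the scene. Friction and masses are not known exactly. Their poses are not given: they have to be found in the camera images.
- box: Open grey sheet-steel connection box, fixed to the worktop: 90 mm (its x) by 160 mm (its y), rim 45 mm above its origin, the middle of its underside; z up, its -x side towards the robot. Black cable gland on its +x side. Two heads stand on 7 mm necks in the line x = +10 mm: the cover screw at y = +58 mm, a plain stud at y = -58 mm. The closed cover lies on the rim, edges in line with the box.
- stud (a point): Top of the fixed plain domed stud (no recess), 11.5 mm above the box's rim; head 16 mm across, 6 mm high, axes as the box.
- screw_recess (a point): Floor of the cross recess of the cover screw, on its axis; z up, x and y along the arms of the cross, turning with the screw. Steel pan head 16 mm across; its underside is 2.5 mm below this point, its top 5.5 mm above. Recess 5.5 mm deep, arms 3 mm wide with rounded lips, widening upwards, which guide the bit in.
- screw (a joint): Turn of the cover screw, rad: grows clockwise seen from above, 0 loosest, 3.2 tight (hard stop, head bearing on the cover). It starts between 0 and 0.5, head 2.5 to 3 mm clear of a cover in place. Needs about 0.04 N m, stays where left, may be turned in several strokes. It sinks 1 mm per rad, so the bit must be kept pressed down (5 to 10 N) or it climbs out.
- cover_handle (a point): Middle of the grip bar of the cover's bow handle, 30 mm above the underside of the plate; z up. The bar lies along y: 84 mm long, 10 mm thick (x), 12 mm high.
- cover_middle (a point): Middle of the cover's underside, axes as cover_handle. Aluminium plate 90 (x) by 160 (y) by 3 mm, 0.3 kg. Keyholes at y = +58 and -58 mm: round end 24 mm across centred at x = -10 mm, slot 11 mm wide from it to +x, its end a half round centred at x = +10 mm. The heads pass when this point is 20 mm to +x of the box's middle; then pull the plate 20 mm to the box's -x (the slots allow 2 mm more).
- slot_left (a point): Centre of the half-round narrow end of the cover's left keyhole (x = +10, y = +58 mm of the cover), on its underside; the cover screw's neck belongs here.
- slot_right (a point): The same at the right keyhole (x = +10, y = -58 mm); the stud's neck belongs here.
- driver_grip (a point): Middle of the screwdriver's orange handle, on its axis; z from bit to handle, x and y along the arms of the cross bit. Handle round, 27 mm thick, 100 mm long (50 mm either way from here); shaft 6 mm thick; 0.1 kg. It starts upright in the rack's middle hole, the flat lower end of the handle resting on the rack's top, turned any way round.
- driver_tip (a point): Point of the screwdriver's bit, on its axis, 158.5 mm below driver_grip; same axes. Cross bit: arms 9 mm across (6.6 mm at the very end), 1.8 mm thick, 7 mm long below the shaft.
- rack_hole (a point): Mouth of the middle hole in the top of the wooden screwdriver rack, z up, x along the row of holes. Three equal round holes, 15 mm wide, through the 14 mm top board, at x = -36, 0 and +36 mm; any of them will do.
- rack: The screwdriver rack, fixed; origin at the middle of its underside, axes as rack_hole; 120 (x) by 60 mm, top 125 mm above the worktop. With the screwdriver in place its tip is 16.5 mm above the worktop.
- parts_chest: Green steel chest of small drawers at the back left of the worktop, fixed; its drawer fronts face the robot 0.10 m in front of this point, 0.30 m wide (y), 0.22 m high: keep the arm clear of it.
- wash_timer: Red wind-up timer, 60 mm, bystander.
- soap_bar: Soap bar 98 x 80 x 30 mm, bystander.
- spare_knob: Dryer knob, 52 mm round, bystander.
- powder_scoop: Powder scoop, 152 mm long, bystander.
- fabric_scissors: Scissors with blue handles, 199 mm long, lying flat, bystander.
- scrub_brush: Wooden scrub brush, 148 mm long, bystander.

How it is judged:
On the way, in this order (a step that is already met when the one before it is completed fails the run):
1. the cover lies flat on the box, pulled home under both heads (horizontal distance between slot_left and screw_recess below 0.006 m and horizontal distance between slot_right and stud below 0.006 m and z of cover_middle in the frame of box between 0.0425 and 0.0475 m and angle between cover_middle's own z axis and vertical below 0.05 rad), for 0.2 s.
2. the screwdriver's bit is seated in the screw's recess and pressed down (distance between driver_tip and screw_recess below 0.0025 m and contact force between driver and screw above 1.5 N), for 0.1 s.
3. the screw has been turned tight with the bit still seated (value of joint screw above 3.05 rad and distance between driver_tip and screw_recess below 0.004 m), for 0.1 s.
At the end, for the whole second after the job is handed in: The cover lies flat on the box's rim, the necks of screw and stud within 6 mm of the centres of the narrow ends of its slots; the screw is turned to its stop (within 0.15 rad); the screwdriver hangs upright in a hole of its rack, handle's end on the rack's top (within 5 mm, 7 degrees) (all of step 1 and value of joint screw above 3.05 rad and z of driver_tip in the frame of rack between 0.0115 and 0.0215 m and x of driver_tip in the frame of rack between -0.048 and 0.048 m and y of driver_tip in the frame of rack between -0.015 and 0.015 m and angle between driver_tip's own z axis and vertical below 0.12 rad); the robot touches nothing.
It fails at once if the screw is turned with the fingers instead of the screwdriver (contact force between the fingers and screw above 3 N).
It fails at once if another thing on the worktop is shoved more than 4 cm (distance of any of wash_timer, soap_bar, spare_knob, powder_scoop, fabric_scissors, scrub_brush from where it was at the start of the episode above 0.04 m).
It also fails if it takes over 72 s, if anything falls off the work surface, if the arm or the gripper's body presses on something with over 40 N, if the wrist force passes 120 N, or if a joint passes its speed limit or range.

ROBOT

A 6-joint arm with a two-finger parallel gripper is mounted at the origin on a cart in front of the work surface, level with it; the furniture and walls round the work are solid. World frame = base frame: x ahead of the robot, y to its left, z up, the work surface at z = 0. Lengths are in m, angles in rad, forces in N, time in s.
With the tool pointing down it reaches from about 0.4 to 0.825 m from the base axis. Payload 7 kg.
Tool frame: the origin (TCP) lies on the centre line of the jaws, within the pads' length; the fingertips stand arm.tip_reach ahead of it and the grasp point (between the pads) lies 5 mm behind it (arm.tip_reach is the distance from the TCP to the fingertips, in m); z points along the fingers, y is the line along which they close (so a half turn about z gives the same grasp; the last joint's range is limited). The gripper opens to 88 mm and grips with 3 to 60 N. Pads are 19 mm wide; open, the fingers measure 130 mm over their backs; the gripper's body (78 mm by 193 mm) begins 47 mm behind the grasp point.
Start: joints at [-0.951, 0.359, 0.012, 0, -1.224, -0.288], TCP at [0.22, -0.638, 0.215] pointing down, gripper open.
Joint ranges: [-3.07, 3.07], [-1.43, 2.12], [-1.02, 1.25], [-3.03, 1.67], [-3.05, -0], [-3.03, 3.03]. Speed limits (rad/s): [2.39, 2.39, 3.01, 3.14, 3.14, 3.14].

INTERFACE

Orientations are given as [roll, pitch, yaw] about the fixed x, y, z axes, in that order (R = Rz(yaw) Ry(pitch) Rx(roll)).
In Python, from station import status, optics, order, arm gives the robot as it stands. The module is installed in compiled form; this text tells all that it offers.
- The arm moves only by the shell command python3 -m jog 'ROWS' [FORCE]. ROWS is JSON, a list of rows, each a list of 3 entries, a list of its own where there are three numbers: the gripper command: -1 is shut, 1 is fully open, values between are in proportion, then the shift along the tool's x, y, z in mm, then the turn about the tool's z in rad. A call has 1 to 20 rows; each row is the pose to reach, as a shift and turn from the pose commanded when the call began, along the tool's axes at that moment; what a row does not reach only later rows make up. A row lasts 1/8 s, in which the tool goes at most 62.5 mm and 10.7 degrees, less where a joint would pass 70% of its speed; a pose out of reach is approached as far as the arm can. A call with a gripper value outside its range is refused whole. The fingers move at their own pace and stop on an object; FORCE is the grip in N (left out, the last holds). Time passes only in rows, so rows that repeat a pose let the fingers close. It gives the time, the measured TCP pose, the force, the opening and the grip force at its end, in the units of the state.
- status.get_state(): the state, without advancing time (a new reading comes with each control period).
- optics.grab_frame(name): name is "scene" or "top" or "wrist"; returns a dict with "color" (480x640x3 uint8, red, green, blue), "mtx" (3x3 intrinsics, pixels), "k1" (the pictures are not rectified: a ray, as slopes to the right and down, at radius r is drawn at 1 + k1 r^2 times it, then the intrinsics apply), "cam_to_world" (4x4, takes a point from camera to world coordinates). Camera axes: x right, y down, z forward; pixel columns grow to the right and rows downward; lengths in m; the calibration is good to about 2 mm. A picture is of the moment at which its call begins. There is no depth.
- order.job_done(): hands the job in; it is judged then, once.
The state is a dict: "t": time; "q": joint angles; "qd": joint speeds; "joint_efforts": joint torques, N m; "eef_pos": TCP position; "ee_rot": TCP orientation; "force": force on the tool from outside, world axes, zero at the start; "moment": the same for the moment, N m; "width": finger opening in m; "gripper_force": force on a finger pad.
Only numpy, scipy, OpenCV 4.12 (cv2) and the standard library are available. Lean on these libraries where they do the work, as an engineer would, in place of code of your own. Each camera call takes 0.05 s, during which the arm holds its last target. There are 200 camera calls.

## Working session

There is one attempt and no reset: what is moved stays moved. The work goes in short steps, Python scripts to look and compute and a shell command to move; the robot and the scene stay as the last step left them, time stands still between calls to the robot, and variables do not carry over. Pictures are saved under pics/ and viewed, at most 10 in all, crops included, and the job is handed in when it is done.

```bash
mkdir -p pics; cat > h.py <<'E'
import numpy as np, cv2, json
from station import status, optics, order, arm
def grab(n):
    f=optics.grab_frame(n); np.savez('pics/%s.npz'%n,**f); return f
def load(n): return dict(np.load('pics/%s.npz'%n))
def ray(f,u,v):
    d=np.array([float(f['k1']),0,0,0,0])
    p=cv2.undistortPoints(np.array([[[u,v]]],float),f['mtx'],d)[0,0]
    T=f['cam_to_world']; return T[:3,3],T[:3,:3]@np.array([p[0],p[1],1])
def onz(f,u,v,z):
    o,d=ray(f,u,v); return o+d*(z-o[2])/d[2]
def proj(f,P):
    T=f['cam_to_world']; c=T[:3,:3].T@(np.array(P)-T[:3,3]); x,y=c[:2]/c[2]
    s=1+float(f['k1'])*(x*x+y*y); m=f['mtx']
    return np.array([m[0,0]*x*s+m[0,2],m[1,1]*y*s+m[1,2]])
def save(f,name): cv2.imwrite('pics/'+name,cv2.cvtColor(f['color'],cv2.COLOR_RGB2BGR))
E
python3 - <<'E'
from h import *
s=status.get_state(); print(s); print(arm.tip_reach)
for n in('top','scene','wrist'):
    f=grab(n); save(f,n+'0.png'); print(n,f['cam_to_world'].round(3).tolist(),f['mtx'][0,0],f['k1'])
E
```

```text
{'t': 0.0, 'q': array([-9.50895325e-01,  3.59357632e-01,  1.10704668e-02, -3.76803821e-04,
       -1.22411240e+00, -2.88063532e-01]), 'qd': array([-0.00014778, -0.00163148,  0.00243794, -0.00047376,  0.00030758,
        0.00058454]), 'joint_efforts': array([-9.59420795e-04, -5.82715702e+01,  2.93039507e+01,  6.99655920e+00,
        6.93778595e-03, -1.15162370e-04]), 'eef_pos': array([ 0.21969207, -0.63770396,  0.21364188]), 'ee_rot': array([ 3.13995483e+00, -1.15893941e-04, -2.80988340e+00]), 'force': array([-0.79225484, -0.05296608,  0.35347454]), 'moment': array([ 0.00979957,  0.04201483, -0.00317167]), 'gripper_force': 0.0, 'width': 0.08738653380013936}
0.014
top [[0.017, -0.996, 0.086, 0.506], [-1.0, -0.015, 0.023, -0.259], [-0.022, -0.086, -0.996, 1.069], [0.0, 0.0, 0.0, 1.0]] 441.7923856019196 -0.033785423305403496
scene [[-0.846, -0.261, 0.465, 0.032], [-0.533, 0.455, -0.714, 0.618], [-0.025, -0.852, -0.524, 0.764], [0.0, 0.0, 0.0, 1.0]] 509.3219963246046 0.02519091420140346
wrist [[-0.325, 0.903, 0.279, 0.144], [0.946, 0.311, 0.096, -0.665], [0.0, 0.296, -0.955, 0.384], [0.0, 0.0, 0.0, 1.0]] 394.5926051928294 0.01694832342054046
```

View pics/top0.png

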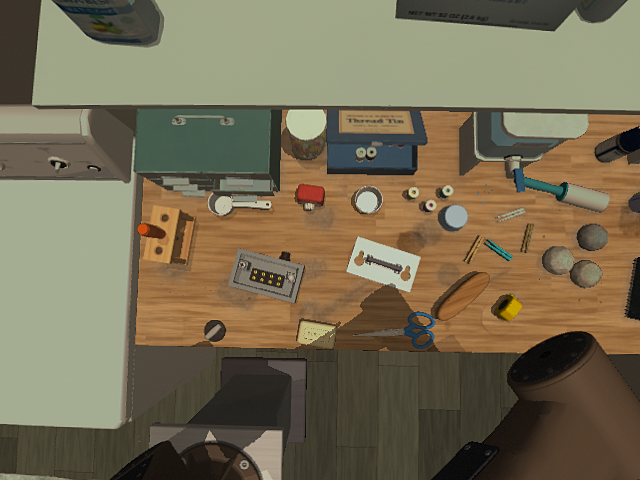

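View pics/scene0.png

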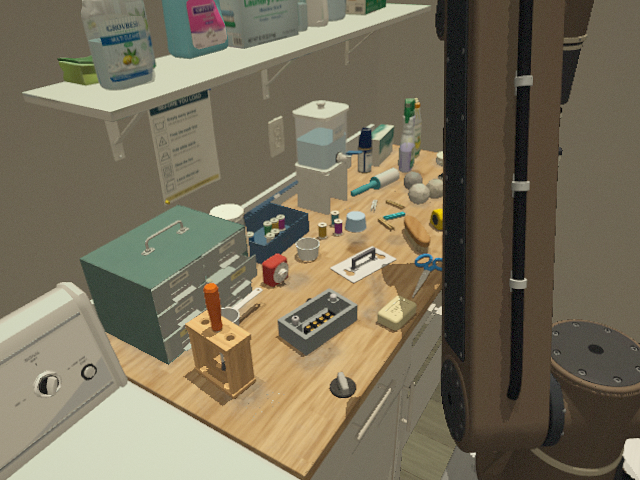

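The top view shows the rack at about (168,235) with the driver's orange handle at (148,230). The box is at (268,275) with its gland up at (286,255), and the cover is at (384,263). The brush and scissors are well to the right. I'll segment these and zoom in.

```bash
python3 - <<'E'
from h import *
f=load('top'); im=f['color']
c=cv2.resize(im[195:345,135:435],None,fx=2.66,fy=2.66,interpolation=cv2.INTER_CUBIC)
cv2.imwrite('pics/crop1.png',cv2.cvtColor(c,cv2.COLOR_RGB2BGR))
hsv=cv2.cvtColor(im,cv2.COLOR_RGB2HSV)
def comps(m,box):
    u0,v0,u1,v1=box; z=np.zeros(m.shape,np.uint8); z[v0:v1,u0:u1]=m[v0:v1,u0:u1]*255
    cs,_=cv2.findContours(z,cv2.RETR_EXTERNAL,cv2.CHAIN_APPROX_NONE); return max(cs,key=cv2.contourArea)
def rect(c,z,name):
    P=np.array([onz(f,u,v,z)[:2] for u,v in c[:,0]],np.float32)
    r=cv2.minAreaRect(P); b=cv2.boxPoints(r); print(name,np.round(r[0],4),np.round(r[1],4),r[2],b.round(3).tolist())
rect(comps((hsv[...,1]<60)&(hsv[...,2]>150),(340,225,430,300)),0.003,'cover')
rect(comps((hsv[...,1]<45),(225,240,310,310)),0.045,'box')
S=load('scene'); 
for n,F,bx in(('top',f,(130,215,170,245)),('scene',S,(195,275,225,335))):
    h=cv2.cvtColor(F['color'],cv2.COLOR_RGB2HSV)
    c=comps(((h[...,0]<12)&(h[...,1]>190)&(h[...,2]>120)),bx); print(n,cv2.boundingRect(c),cv2.minAreaRect(c))
E
```

```text
cover [ 0.5466 -0.3953] [0.1604 0.0908] 72.77892303466797 [[0.4790000021457672, -0.4580000042915344], [0.5659999847412109, -0.48500001430511475], [0.6140000224113464, -0.3319999873638153], [0.5270000100135803, -0.3050000071525574]]
box [ 0.515  -0.1195] [0.1608 0.0888] 76.44281768798828 [[0.453000009059906, -0.18700000643730164], [0.5389999747276306, -0.20800000429153442], [0.5770000219345093, -0.052000001072883606], [0.4909999966621399, -0.03099999949336052]]
top (137, 223, 13, 12) ((143.00001525878906, 229.00003051757812), (11.31370735168457, 11.31370735168457), 45.0)
scene (204, 288, 16, 16) ((211.37860107421875, 295.2109375), (16.498207092285156, 13.305004119873047), 81.25383758544922)
```

View pics/crop1.png

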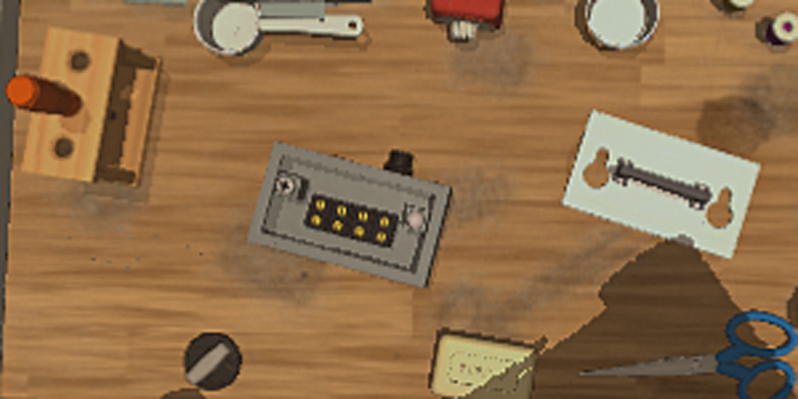

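The cover measures 160×91 mm and the box 161×89 mm, which match the sizes given, with yaws of −17.2° and −13.6°. In the crop the keyholes' round ends face the robot. The cross screw is at crop pixel (287,185) on the left and the stud at (417,218) on the right. Next I'll move above the cover.

```bash
cat >> h.py <<'E'
def go(x,y,z,yawdeg):
    "shift in tool axes (mm) and turn, from measured pose"
    s=status.get_state(); p=s['eef_pos']; w=s['ee_rot'][2]; c,n=np.cos(w),np.sin(w)
    d=1000*(np.array([x,y,z])-p); t=-((np.radians(yawdeg)-w+np.pi)%(2*np.pi)-np.pi)
    print('shift',[round(c*d[0]+n*d[1],1),round(n*d[0]-c*d[1],1),round(-d[2],1)],'turn',round(t,3))
E
python3 -m jog '[[1,[-388,123,0],-0.94],[1,[-388,123,0],-0.94],[1,[-388,123,0],-0.94],[1,[-388,123,0],-0.94],[1,[-388,123,0],-0.94],[1,[-388,123,0],-0.94],[0.2,[-388,123,20],-0.94],[0.2,[-388,123,20],-0.94],[0.2,[-388,123,20],-0.94],[0.2,[-388,123,20],-0.94]]' 30
python3 - <<'E'
from h import *
print(status.get_state()['q'].round(3))
f=grab('wrist');save(f,'w1.png'); print(f['cam_to_world'][:3,3])
for P in((.5466,-.3953,.036),(.5466,-.3953,.003)): print(proj(f,P))
grab('top')
E
```

```text
t: 1.4
eef_pos: [0.5461, -0.3964, 0.1952]
ee_rot: [-3.141, -0.0, -1.871]
force: [0.2, 0.7, 0.2]
width: 0.0552
gripper_force: 0.0
[-0.34   0.369 -0.017  0.    -1.184  0.039]
[ 0.52260553 -0.47390426  0.36524076]
[321.22881164 217.75534614]
[321.19758367 209.22587257]
```

View pics/w1.png

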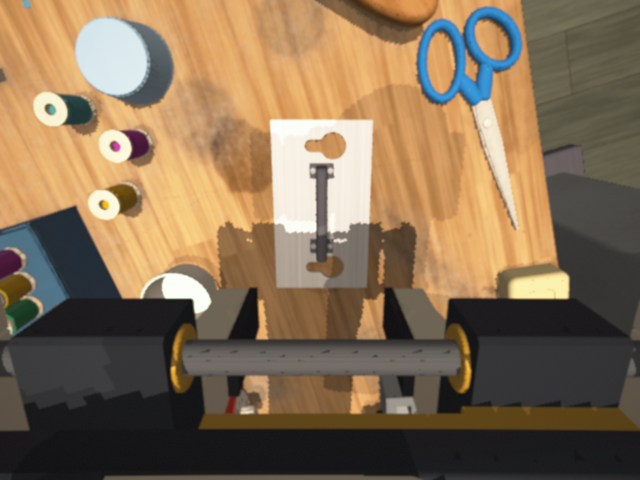

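The wrist view shows the plate square to the jaws, with corners at (270,120), (372,120), (368,288) and (277,288). The bar runs along u≈321 between v 165 and 258. I'll check that numerically before going down.

```bash
python3 - <<'E'
from h import *
f=load('wrist')
hsv=cv2.cvtColor(f['color'],cv2.COLOR_RGB2HSV); 
P=np.array([onz(f,u,v,.003)[:2] for u,v in((270,120),(372,120),(368,288),(277,288))]);print(P.round(4),P.mean(0), np.linalg.norm(np.diff(P,axis=0),axis=1))
a=onz(f,321,165,.036);b=onz(f,321,258,.036);print(a,b,(a+b)/2,np.linalg.norm(a-b))
d=P[0]+P[1]-P[2]-P[3]; print(np.degrees(np.arctan2(-d[1],-d[0])))
go(*P.mean(0),.025,-107.2)
E
```

```text
[[ 0.5659 -0.485 ]
 [ 0.4804 -0.4585]
 [ 0.5257 -0.3047]
 [ 0.6125 -0.3315]] [ 0.54613077 -0.39493191] [0.08947948 0.16038775 0.09083608]
[ 0.53355776 -0.43812685  0.036     ] [ 0.55763324 -0.36029801  0.036     ] [ 0.5455955  -0.39921243  0.036     ] 0.08146752111105092
73.34571714877167
shift [np.float64(-1.4), np.float64(0.3), np.float64(170.2)] turn -0.0
```

```bash
python3 -m jog '[[0.2,[-1.4,0.3,60],0],[0.2,[-1.4,0.3,120],0],[0.2,[-1.4,0.3,150],0],[0.2,[-1.4,0.3,170],0],[0.2,[-1.4,0.3,170],0],[-1,[-1.4,0.3,170],0],[-1,[-1.4,0.3,170],0],[-1,[-1.4,0.3,170],0],[-1,[-1.4,0.3,170],0],[-1,[-1.4,0.3,170],0],[-1,[-1.4,0.3,170],0],[-1,[-1.4,0.3,130],0],[-1,[-1.4,0.3,90],0],[-1,[-1.4,0.3,90],0]]' 45
python3 - <<'E'
from h import *
# target pre-pose: box frame +20mm x at 50 mm up
t=np.radians(-13.56); b=np.array([.515,-.1195])+.02*np.array([np.cos(t),np.sin(t)]); print(b)
go(*b,.11,-103.56)
E
```

```text
t: 3.25
eef_pos: [0.549, -0.3952, 0.1087]
ee_rot: [-3.135, -0.001, -1.869]
force: [0.6, 0.4, -0.7]
width: 0.0003
gripper_force: 0.0
[ 0.5344425  -0.12418927]
shift [np.float64(-254.7), np.float64(93.5), np.float64(-1.3)] turn -0.062
```

The jaws closed to 0 mm, so they missed the bar. I'll look.

```bash
python3 - <<'E'
from h import *
print(status.get_state()['eef_pos'])
f=grab('wrist');s=grab('scene');save(f,'w2.png')
a=f['color'];b=cv2.resize(s['color'][180:330,250:450],(640,480))
cv2.imwrite('pics/c2.png',cv2.cvtColor(cv2.resize(np.hstack([a,b]),(800,300)),cv2.COLOR_RGB2BGR))
E
```

```text
[ 0.54896005 -0.39518178  0.1086568 ]
```

View pics/c2.png

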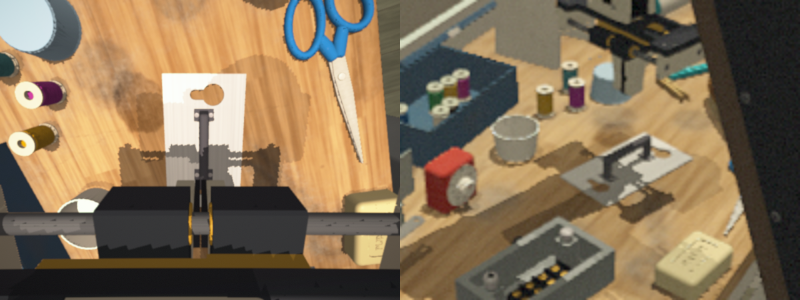

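The cover is still lying on the worktop, so the jaws were simply too slow to close before the lift. I'll go down again and wait for the grip before lifting.

```bash
python3 -m jog '[[0,[0,0,0],0],[0,[0,0,0],0],[0,[0,0,0],0],[0,[0,0,0],0],[0,[0,0,0],0],[0,[0,0,0],0]]' 45
python3 - <<'E'
from h import *
go(.5463,-.3951,.025,-107.0)
E
```

```text
t: 4.1
eef_pos: [0.5468, -0.394, 0.1046]
ee_rot: [3.142, 0.0, -1.87]
force: [-0.3, 0.4, 0.2]
width: 0.0435
gripper_force: 0.0
shift [np.float64(1.1), np.float64(0.1), np.float64(79.6)] turn -0.002
```

```bash
python3 -m jog '[[0,[1,0,45],0],[0,[1,0,79],0],[0,[1,0,79],0],[-1,[1,0,79],0],[-1,[1,0,79],0],[-1,[1,0,79],0],[-1,[1,0,79],0],[-1,[1,0,79],0],[-1,[1,0,79],0],[-1,[1,0,79],0],[-1,[1,0,79],0],[-1,[1,0,79],0]]' 45
```

```text
t: 5.6
eef_pos: [0.5464, -0.395, 0.0255]
ee_rot: [3.142, 0.0, -1.87]
force: [1.6, -0.6, -0.3]
width: 0.0008
gripper_force: 0.0
```

```bash
python3 - <<'E'
from h import *
print(status.get_state()['gripper_force'],status.get_state()['width'])
f=grab('wrist');s=grab('scene')
a=f['color'];b=cv2.resize(s['color'][210:300,300:420],(640,480))
cv2.imwrite('pics/c3.png',cv2.cvtColor(cv2.resize(np.hstack([a,b]),(800,300)),cv2.COLOR_RGB2BGR))
E
```

```text
0.0 0.0008351479648868801
```

View pics/c3.png

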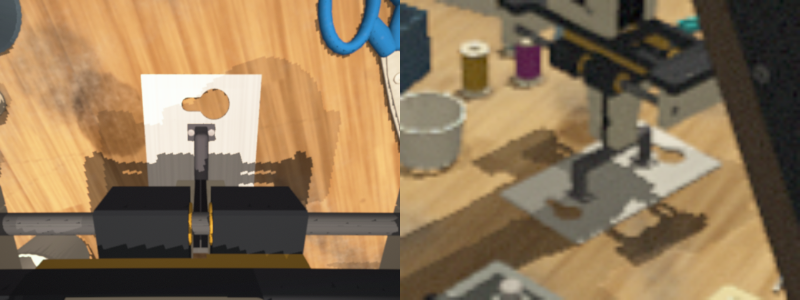

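```bash
python3 - <<'E'
from h import *
s=load('scene'); w=load('wrist')
for z in(.0115,.024,.036,.05):
    u,v=proj(s,(.5464,-.395,z)); print(z,400+(u-300)*400/120,(v-210)*300/90)
    u,v=proj(w,(.5464,-.395,z)); print('  wrist',u,v)
cv2.imwrite('pics/c4.png',cv2.cvtColor(np.hstack([cv2.resize(w['color'][180:420,260:380],(300,600)),cv2.resize(s['color'][235:295,345:395],(500,600))]),cv2.COLOR_RGB2BGR))
E
```

```text
0.0115 611.6976480738427 168.6942219569342
  wrist 321.9660716946677 285.03713686754463
0.024 612.0533184788579 155.57801015846547
  wrist 322.0591413679491 295.70232291562127
0.036 612.3984633502431 142.86652616786617
  wrist 322.1604232818879 307.3051093418102
0.05 612.8057963658711 127.88560613640111
  wrist 322.29673541325997 322.9152424905181
```

View pics/c4.png

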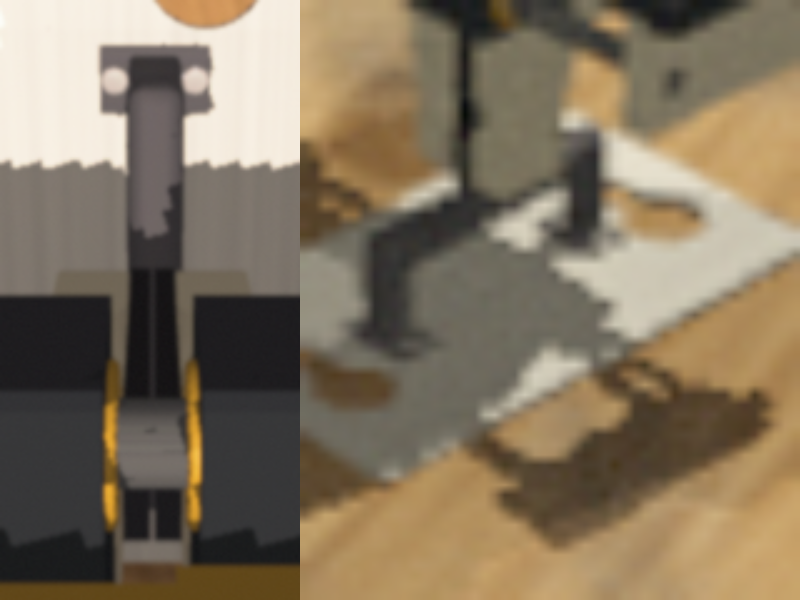

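```bash
python3 - <<'E'
from h import *
s=load('scene'); w=load('wrist'); st=status.get_state(); p=st['eef_pos']; yaw=st['ee_rot'][2]
tx=np.array([np.cos(yaw),np.sin(yaw),0])
print(arm.tip_reach,p,w['cam_to_world'][:3,3]-p)
for z in(0,.0115,.02,.03,.036,.045):
    q=np.array([p[0],p[1],z]); print(z,'wrist front edge',proj(w,q+.0095*tx).round(1),'scene',proj(s,q).round(1),'finger back -x',proj(s,q+np.array([-.0145,.004,0])).round(1))
print('plate near corner scene',proj(s,(.526,-.305,.003)),'seen 353.5,283; bar ends',[proj(s,(.5464,-.395,.036)+d*.042*tx) for d in(1,-1)])
E
```

```text
0.014 [ 0.54643691 -0.39502654  0.02553786] [-0.0232143  -0.07760968  0.16996555]
0 wrist front edge [321.8 259.5] scene [363.4 264.2] finger back -x [367.6 266.4]
0.0115 wrist front edge [321.9 267.5] scene [363.5 260.6] finger back -x [367.7 262.8]
0.02 wrist front edge [322.  273.9] scene [363.6 257.9] finger back -x [367.8 260.2]
0.03 wrist front edge [322.  282.3] scene [363.7 254.8] finger back -x [367.9 257. ]
0.036 wrist front edge [322.1 287.7] scene [363.7 252.9] finger back -x [367.9 255.1]
0.045 wrist front edge [322.2 296.6] scene [363.8 250. ] finger back -x [368.  252.2]
plate near corner scene [353.93049067 282.71630566] seen 353.5,283; bar ends [array([374.82585344, 247.10191801]), array([352.23182958, 258.81681039])]
```

Both views put the shut fingertips at z≈0.036, which is on top of the bar. That makes the real tips about 24 mm higher than TCP + tip_reach implies. I'll open, go about 20 mm deeper while watching the force, then close.

```bash
python3 -m jog '[[-0.3,[0,0,-12],0],[-0.3,[0,0,-12],0],[-0.3,[0,0,-12],0],[-0.3,[0,0,-12],0],[-0.3,[0,0,-12],0],[-0.3,[0,0,0],0],[-0.3,[0,0,10],0],[-0.3,[0,0,19],0],[-0.3,[0,0,19],0]]' 45
python3 -m jog '[[-1,[0,0,0],0],[-1,[0,0,0],0],[-1,[0,0,0],0],[-1,[0,0,0],0],[-1,[0,0,0],0],[-1,[0,0,0],0]]' 45
```

```text
t: 6.82
eef_pos: [0.5457, -0.3947, 0.0052]
ee_rot: [3.139, 0.0, -1.87]
force: [-0.6, 0.9, -0.6]
width: 0.0309
gripper_force: 0.0
t: 7.58
eef_pos: [0.5465, -0.3951, 0.007]
ee_rot: [-3.141, -0.0, -1.87]
force: [-1.3, 1.3, 4.5]
width: 0.0091
gripper_force: 45.0
```

The cover is gripped: width 9.1 mm at 45 N. I'll lift it and work out the shift to the box, checking the box pose against the screw and stud pixels.

```bash
python3 -m jog '[[-1,[0,0,-30],0],[-1,[0,0,-75],0],[-1,[0,0,-105],0],[-1,[0,0,-105],0],[-1,[0,0,-105],0]]'
python3 - <<'E'
from h import *
f=load('top'); t=np.radians(-13.56); R=np.array([[np.cos(t),-np.sin(t)],[np.sin(t),np.cos(t)]]); c=np.array([.515,-.1195])
im=f['color']; g=cv2.cvtColor(im,cv2.COLOR_RGB2GRAY)
A=onz(f,135+287/2.66,195+185/2.66,.0565)[:2];B=onz(f,135+417/2.66,195+218/2.66,.0565)[:2]
print('screw seen',A,'exp',c+R@[.01,.058],'stud',B,c+R@[.01,-.058],'dist',np.linalg.norm(A-B),'mid',(A+B)/2-R@[.01,0],'yaw',np.degrees(np.arctan2(*(A-B)[::-1]))-90)
b=c+R@[.02,0]; go(*b,.112,-103.56)
E
```

```text
t: 8.2
eef_pos: [0.5455, -0.3943, 0.1097]
ee_rot: [3.139, 0.001, -1.87]
force: [-0.6, -0.4, -4.3]
width: 0.0095
gripper_force: 45.0
screw seen [ 0.53756834 -0.06704377] exp [ 0.53832013 -0.06546139] stud [ 0.51109504 -0.18030645] [ 0.51112237 -0.17822788] dist 0.11631539552829899 mid [ 0.51461044 -0.12133048] yaw -13.155775767509098
shift [np.float64(-254.8), np.float64(90.2), np.float64(-2.3)] turn -0.063
```

```bash
python3 -m jog '[[-1,[-50,18,0],-0.02],[-1,[-100,36,0],-0.04],[-1,[-150,54,0],-0.06],[-1,[-200,72,0],-0.063],[-1,[-240,86,0],-0.063],[-1,[-254,90,0],-0.063],[-1,[-254,90,15],-0.063],[-1,[-254,90,25],-0.063],[-1,[-254,90,25],-0.063]]'
python3 - <<'E'
from h import *
st=status.get_state();print(st['eef_pos'],st['ee_rot'])
f=grab('top'); save(f,'top3.png'); s=grab('scene'); save(s,'s3.png')
g=f['color']; hs=cv2.cvtColor(g,cv2.COLOR_RGB2HSV)
cv2.imwrite('pics/c5.png',cv2.cvtColor(np.hstack([cv2.resize(g[225:325,210:330],(400,333)),cv2.resize(s['color'][255:365,250:382],(400,333))]),cv2.COLOR_RGB2BGR))
E
```

```text
t: 9.32
eef_pos: [0.534, -0.1268, 0.0847]
ee_rot: [3.138, -0.001, -1.808]
force: [0.1, -0.6, -3.3]
width: 0.0094
gripper_force: 45.0
[ 0.53395835 -0.12679605  0.08466193] [ 3.13815770e+00 -1.10233610e-03 -1.80835122e+00]
```

View pics/c5.png

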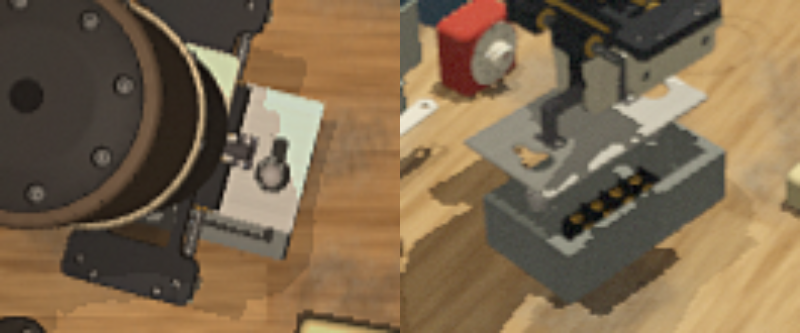

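The top crop shows the stud head at (272,170), about centred in the right keyhole's round end. In the scene crop the cover hangs level over the box. Now to put numbers on the offset.

```bash
python3 - <<'E'
from h import *
f=load('top'); st=status.get_state(); p=st['eef_pos']; print(p,st['ee_rot'])
t=np.radians(-13.56); R=np.array([[np.cos(t),-np.sin(t)],[np.sin(t),np.cos(t)]])
print('hole by TCP',p[:2]+R@[-.01,-.058],'seen hole',onz(f,291.3,276.6,.080)[:2],'stud', onz(f,291.8,277.0,.0565)[:2])
# corner of cover upper right seen crop (325,103)
print('corner by TCP',p[:2]+R@[.045,-.08],'seen',onz(f,210+325*.3,225+103*.3,.080)[:2])
b=np.array([.515,-.120])+R@[.02,0]; go(*b,.085,-103.56)
E
```

```text
[ 0.53506909 -0.12668198  0.08610213] [ 3.14072374e+00 -5.24741944e-04 -1.80795964e+00]
hole by TCP [ 0.51174896 -0.18072059] seen hole [ 0.51174299 -0.18107367] stud [ 0.51099343 -0.1803845 ]
corner by TCP [ 0.56005763 -0.21500283] seen [ 0.55863662 -0.21643371]
shift [np.float64(-1.8), np.float64(1.1), np.float64(1.1)] turn -0.0
```

```bash
python3 -m jog '[[-1,[-1,0.7,8],0],[-1,[-1,0.7,16],0],[-1,[-1,0.7,22],0],[-1,[-1,0.7,28],0],[-1,[-1,0.7,31],0],[-1,[-1,0.7,33],0],[-1,[-1,0.7,34],0],[-1,[-1,0.7,34],0]]'
```

```text
t: 10.42
eef_pos: [0.5349, -0.1246, 0.0526]
ee_rot: [-3.141, 0.0, -1.807]
force: [-0.1, -0.4, -3.4]
width: 0.0092
gripper_force: 45.0
```

```bash
python3 -m jog '[[-1,[0,0,0.8],0],[-1,[0,4,0.8],0],[-1,[0,9,0.8],0],[-1,[0,14,0.8],0],[-1,[0,18,0.8],0],[-1,[0,20.5,0.8],0],[-1,[0,20.5,0.8],0],[-1,[0,20.5,0.8],0]]'
```

```text
t: 11.42
eef_pos: [0.5145, -0.1197, 0.0519]
ee_rot: [3.141, -0.0, -1.807]
force: [-2.8, 2.1, 3.8]
width: 0.0094
gripper_force: 45.0
```

```bash
python3 -m jog '[[-0.2,[0,0,0],0],[-0.2,[0,0,0],0],[-0.2,[0,0,0],0],[-0.2,[0,0,0],0],[-0.2,[0,0,0],0],[-0.2,[0,0,0],0],[-0.2,[0,0,-30],0],[-0.2,[0,0,-90],0],[-0.2,[0,0,-150],0],[0.2,[0,0,-200],0],[0.2,[0,0,-210],0],[0.2,[0,0,-210],0],[0.2,[0,0,-210],0]]'
python3 - <<'E'
from h import *
st=status.get_state();print(st['eef_pos'],st['ee_rot'],st['q'])
w=grab('wrist'); f=grab('top'); s=grab('scene')
cv2.imwrite('pics/c6.png',cv2.cvtColor(np.vstack([w['color'][:300],cv2.resize(np.hstack([f['color'][195:315,130:330],s['color'][255:375,170:370]]),(640,192))]),cv2.COLOR_RGB2BGR))
E
```

```text
t: 13.05
eef_pos: [0.514, -0.1198, 0.26]
ee_rot: [3.139, -0.001, -1.807]
force: [-0.0, 0.4, -0.3]
width: 0.0526
gripper_force: 0.0
[ 0.51400631 -0.11977536  0.26001263] [ 3.13885223e+00 -5.30188372e-04 -1.80696688e+00] [ 1.42575858e-01  8.90270558e-02 -2.35595237e-01 -5.48862237e-04
 -1.24891632e+00 -3.78572787e-01]
```

View pics/c6.png

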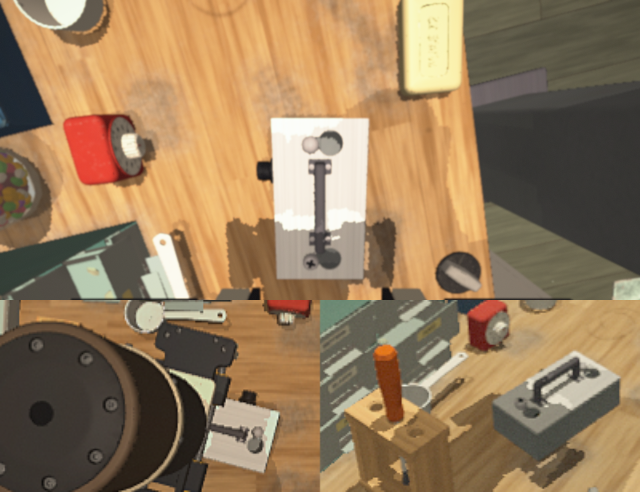

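The cover is home: in the wrist view the cross screw is at (311,263) and the stud at (311,144), both in their slot ends, with the plate on the rim. The driver stands upright in the rack's middle hole. Next I'll locate both.

```bash
python3 - <<'E'
from h import *
w=load('wrist'); S=load('scene')
f=dict(load('top')); im=cv2.imread('pics/top0.png')
# refine head positions in wrist by dark/bright blobs
g=cv2.cvtColor(w['color'],cv2.COLOR_RGB2GRAY)
c=cv2.HoughCircles(cv2.GaussianBlur(g[250:278,298:326],(3,3),0),cv2.HOUGH_GRADIENT,1,10,param1=80,param2=8,minRadius=6,maxRadius=12);print(None if c is None else c[0][:3]+[298,250,0])
A=onz(w,311,263,.0565);B=onz(w,311,144,.0565);print('screw',A,'stud',B,np.linalg.norm(A-B))
t=np.radians(-13.56);R=np.array([[np.cos(t),-np.sin(t)],[np.sin(t),np.cos(t)]]);print('exp screw',np.array([.515,-.120])+R@[.01,.058])
h1=onz(f,135+79/2.66,195+60/2.66,.125);h2=onz(f,135+64/2.66,195+147/2.66,.125)
print('rack holes',h1,h2,(h1+h2)/2,np.linalg.norm(h1-h2),'(72mm)')
print('cap top z.225',onz(f,143,229,.225))
# triangulate orange handle axis: scene mask, upper end & lower end
hs=cv2.cvtColor(S['color'],cv2.COLOR_RGB2HSV); m=np.zeros(hs.shape[:2],np.uint8); m[270:345,190:240]=((hs[...,0]<14)&(hs[...,1]>190)&(hs[...,2]>60))[270:345,190:240]
ys,xs=np.nonzero(m);print('scene handle v',ys.min(),ys.max(),[ (v,xs[ys==v].min(),xs[ys==v].max()) for v in (ys.min()+6,(ys.min()+ys.max())//2,ys.max()-6)])
q=(h1+h2)/2
for z in(.225,.175,.125): print(z,proj(S,(q[0],q[1],z)))
E
```

```text
[[309.5       259.5         6.9000001]]
screw [ 0.53727585 -0.06454141  0.0565    ] stud [ 0.50908889 -0.17796524  0.0565    ] 0.11687373527712443
exp screw [ 0.53832013 -0.06596139]
rack holes [0.6347917  0.09482885 0.125     ] [0.56317528 0.10385324 0.125     ] [0.59898349 0.09934104 0.125     ] 0.07218276158138905 (72mm)
cap top z.225 [0.59808062 0.09925116 0.225     ]
scene handle v 283 330 [(np.int64(289), np.int64(204), np.int64(217)), (np.int64(306), np.int64(207), np.int64(219)), (np.int64(324), np.int64(212), np.int64(221))]
0.225 [211.42679833 285.18600221]
0.175 [215.02493382 307.08028279]
0.125 [218.42083297 327.80387836]
```

```bash
python3 -m jog '[[0.2,[-58,-8,0],-0.18],[0.2,[-116,-15,0],-0.36],[0.2,[-174,-23,0],-0.54],[0.2,[-220,-29,0],-0.72],[0.2,[-233,-31,0],-0.9],[0.2,[-233,-31,0],-1.08],[0.2,[-233,-31,0],-1.26],[0.2,[-233,-31,0],-1.44],[0.2,[-233,-31,0],-1.62],[0.2,[-233,-31,0],-1.807],[0.2,[-233,-31,0],-1.807],[0.2,[-233,-31,0],-1.807]]' 45
python3 - <<'E'
from h import *
print(status.get_state()['q'].round(3)); go(.5985,.0993,.178,0)
w=grab('wrist'); 
hs=cv2.cvtColor(w['color'],cv2.COLOR_RGB2HSV); m=((hs[...,0]<14)&(hs[...,1]>190)&(hs[...,2]>60)).astype(np.uint8)
n,l,stt,ce=cv2.connectedComponentsWithStats(m); k=1+np.argmax(stt[1:,4]); print(stt[k],ce[k])
for z in(.225,.19,.125): print(proj(w,(.5985,.0993,z)))
save(w,'w7.png')
E
```

```text
t: 14.7
eef_pos: [0.5994, 0.0994, 0.2612]
ee_rot: [3.141, 0.001, -0.004]
force: [0.4, -0.5, -0.4]
width: 0.0525
gripper_force: 0.0
[ 0.485  0.223 -0.071 -0.    -1.278  1.081]
shift [np.float64(-0.9), np.float64(0.1), np.float64(83.2)] turn -0.004
[ 294  212   43   72 2373] [315.8204804  250.18710493]
[318.90811536 269.63286097]
[319.01923529 249.52663349]
[319.16318619 223.44644226]
```

```bash
python3 -m jog '[[0.2,[-0.5,-1.2,30],0],[0.2,[-0.5,-1.2,60],0],[0.2,[-0.5,-1.2,80],0],[0.2,[-0.5,-1.2,83],0],[-1,[-0.5,-1.2,83],0],[-1,[-0.5,-1.2,83],0],[-1,[-0.5,-1.2,83],0],[-1,[-0.5,-1.2,83],0],[-1,[-0.5,-1.2,83],0],[-1,[-0.5,-1.2,83],0],[-1,[-0.5,-1.2,83],0]]' 50
```

```text
t: 16.12
eef_pos: [0.5994, 0.1007, 0.1795]
ee_rot: [-3.141, -0.001, 0.0]
force: [-0.8, 1.4, 5.9]
width: 0.0265
gripper_force: 49.9
```

```bash
python3 -m jog '[[-1,[0,0,-30],0],[-1,[0,0,-75],0],[-1,[0,0,-115],0],[-1,[0,0,-130],0],[-1,[0,0,-130],0],[-1,[0,0,-130],0]]' 55
python3 - <<'E'
from h import *
s=grab('scene');save(s,'s8.png'); st=status.get_state();print(st['q'].round(3),st['force'],st['width'])
# shaft tilt check in scene: orange handle & dark shaft
hs=cv2.cvtColor(s['color'],cv2.COLOR_RGB2HSV); m=((hs[...,0]<14)&(hs[...,1]>190)&(hs[...,2]>60)); m[:,:150]=0;m[:,300:]=0;m[:200]=0;m[400:]=0
ys,xs=np.nonzero(m);print(ys.min(),ys.max(),[(v,xs[ys==v].min(),xs[ys==v].max()) for v in range(ys.min(),ys.max(),6)])
p=st['eef_pos']
for z in(.1,.05,0,-.05,-.12,-.16):print(z,proj(s,p+[0,0,z]).round(1))
go(.5378,-.0657,p[2],0)
E
```

```text
t: 16.88
eef_pos: [0.5982, 0.1006, 0.3067]
ee_rot: [3.141, 0.003, 0.0]
force: [-0.7, -0.8, -1.2]
width: 0.0261
gripper_force: 54.9
[ 4.880e-01  2.050e-01  7.000e-03 -1.000e-03 -1.376e+00  1.083e+00] [-0.80620355 -0.04949704 -1.06159353] 0.026765661747206147
221 284 [(221, np.int64(202), np.int64(203)), (227, np.int64(199), np.int64(208)), (233, np.int64(200), np.int64(209)), (239, np.int64(201), np.int64(211)), (245, np.int64(202), np.int64(211)), (251, np.int64(199), np.int64(211)), (257, np.int64(201), np.int64(211)), (263, np.int64(202), np.int64(212)), (269, np.int64(203), np.int64(273)), (275, np.int64(264), np.int64(270)), (281, np.int64(266), np.int64(273))]
0.1 [196.2 194.3]
0.05 [200.7 221.5]
0 [204.9 247. ]
-0.05 [208.9 271.1]
-0.12 [214.1 302.5]
-0.16 [216.9 319.4]
shift [np.float64(-60.4), np.float64(166.2), np.float64(-0.0)] turn 0.0
```

```bash
python3 -m jog '[[-1,[-20,55,0],-0.18],[-1,[-40,110,0],-0.36],[-1,[-60,160,0],-0.54],[-1,[-60.4,166,0],-0.72],[-1,[-60.4,166,20],-0.9],[-1,[-60.4,166,40],-1.08],[-1,[-60.4,166,60],-1.26],[-1,[-60.4,166,65],-1.4],[-1,[-60.4,166,65],-1.4],[-1,[-60.4,166,65],-1.4]]' 55
python3 - <<'E'
from h import *
s=grab('scene');t=grab('top');w=grab('wrist'); st=status.get_state();p=st['eef_pos'];print(p,st['ee_rot'],st['q'].round(3))
for n,f in(('scene',s),('top',t),('wrist',w)):
    print(n,'tip',proj(f,p-[0,0,.163]).round(1),'screw top',proj(f,(.5378,-.0657,.059)).round(1))
u,v=proj(s,p-[0,0,.155]).astype(int); a=s['color'][v-45:v+45,u-60:u+60]
u,v=proj(w,p-[0,0,.155]).astype(int); v=min(max(v,45),435);b=w['color'][v-45:v+45,u-60:u+60]
print('crop scene origin',proj(s,p-[0,0,.155]).astype(int),'wrist',u,v)
cv2.imwrite('pics/c9.png',cv2.cvtColor(np.hstack([cv2.resize(x,(400,300),interpolation=cv2.INTER_CUBIC) for x in(a,b)]),cv2.COLOR_RGB2BGR))
E
```

```text
t: 18.18
eef_pos: [0.5386, -0.0654, 0.2435]
ee_rot: [-3.141, 0.0, 1.397]
force: [-0.9, -0.2, -1.0]
width: 0.026
gripper_force: 54.9
[ 0.53875669 -0.06535903  0.24396192] [ 3.14124996e+00 -1.27760530e-04  1.39866641e+00] [ 0.241  0.122 -0.235  0.    -1.214  2.729]
scene tip [294.7 308.7] screw top [295.7 316.8]
top tip [240.1 263.6] screw top [242.1 264.4]
wrist tip [319.8 212.9] screw top [318.9 207.9]
crop scene origin [294 305] wrist 319 215
```

View pics/c9.png

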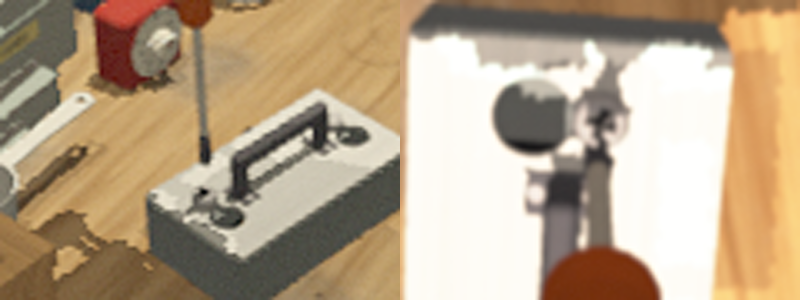

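In the scene crop the bit's tip is at (205,162), which is full-frame pixel (295.5,308.6) and matches the prediction. The screw is directly below it, and the wrist crop puts the recess about 1 mm away from that. I'll lower until there is contact.

```bash
python3 -m jog '[[-1,[0.6,-0.6,8],0],[-1,[0.6,-0.6,16],0],[-1,[0.6,-0.6,20],0],[-1,[0.6,-0.6,22],0],[-1,[0.6,-0.6,24],0],[-1,[0.6,-0.6,25],0],[-1,[0.6,-0.6,25],0]]' 58
```

```text
t: 19.2
eef_pos: [0.5385, -0.0645, 0.2188]
ee_rot: [3.141, -0.0, 1.4]
force: [0.7, 0.4, -0.4]
width: 0.0263
gripper_force: 57.9
```

```bash
python3 -m jog '[[-1,[0,0,0.5],0],[-1,[0,0,1],0],[-1,[0,0,1.5],0],[-1,[0,0,1.5],0]]'
```

```text
t: 19.7
eef_pos: [0.5384, -0.0646, 0.2173]
ee_rot: [3.141, -0.0, 1.4]
force: [1.7, 0.8, 0.4]
width: 0.0264
gripper_force: 57.9
```

```bash
python3 -m jog '[[-1,[0,0,0.5],0],[-1,[0,0,1],0],[-1,[0,0,1.5],0],[-1,[0,0,1.5],0]]'
```

```text
t: 20.2
eef_pos: [0.5383, -0.0647, 0.216]
ee_rot: [3.141, -0.0, 1.4]
force: [1.4, -0.4, 1.9]
width: 0.0267
gripper_force: 57.9
```

```bash
python3 -m jog '[[-1,[0,0,0.5],0],[-1,[0,0,1],0],[-1,[0,0,1],0]]'
```

```text
t: 20.58
eef_pos: [0.5386, -0.0648, 0.2157]
ee_rot: [3.14, 0.0, 1.4]
force: [0.5, 1.1, 6.3]
width: 0.0264
gripper_force: 57.9
```

Contact at 6 N with the tip at about 0.053, which is the height of the recess floor. I'll start turning clockwise.

```bash
python3 -m jog '[[-1,[0,0,0.4],0.08],[-1,[0,0,0.5],0.2],[-1,[0,0,0.6],0.35],[-1,[0,0,0.7],0.5],[-1,[0,0,0.9],0.65],[-1,[0,0,1.0],0.8],[-1,[0,0,1.0],0.8]]'
python3 -c "
from h import *
s=status.get_state();print(s['moment'],s['force'])"
```

```text
t: 21.45
eef_pos: [0.5386, -0.0651, 0.2149]
ee_rot: [3.14, -0.001, 0.598]
force: [0.1, -0.0, 8.4]
width: 0.0268
gripper_force: 57.9
[ 0.0338627  -0.0276909   0.01392791] [ 0.05757393 -0.04811898  8.41829472]
```

```bash
python3 -m jog '[[-1,[0,0,0.1],0.15],[-1,[0,0,0.25],0.3],[-1,[0,0,0.4],0.45],[-1,[0,0,0.55],0.6],[-1,[0,0,0.7],0.75],[-1,[0,0,0.85],0.9],[-1,[0,0,1.0],1.05],[-1,[0,0,1.15],1.2],[-1,[0,0,1.15],1.2]]'
python3 -c "
from h import *
s=status.get_state();print(s['moment'],s['force'])"
```

```text
t: 22.58
eef_pos: [0.5379, -0.0654, 0.2137]
ee_rot: [3.141, -0.001, -0.602]
force: [-1.4, -0.4, 9.2]
width: 0.0262
gripper_force: 57.9
[-0.24328492  0.94295068  0.03018171] [-1.44655212 -0.35836814  9.22059151]
```

```bash
python3 -m jog '[[-1,[0,0,0.1],0.15],[-1,[0,0,0.25],0.3],[-1,[0,0,0.4],0.45],[-1,[0,0,0.55],0.6],[-1,[0,0,0.7],0.75],[-1,[0,0,0.8],0.9],[-1,[0,0,0.9],1.0],[-1,[0,0,0.9],1.0]]'
python3 -c "
from h import *
s=status.get_state();print(s['moment'],s['force'],s['q'][5])"
```

```text
t: 23.58
eef_pos: [0.5373, -0.0652, 0.2129]
ee_rot: [3.141, -0.001, -1.601]
force: [-3.9, 0.7, 12.0]
width: 0.0264
gripper_force: 58.0
[0.74600566 2.18834793 0.12775725] [-3.85298264  0.67619195 11.97680212] -0.2724563162917488
```

```bash
python3 -m jog '[[-1,[0,0,0.1],0.1],[-1,[0,0,0.15],0.2],[-1,[0,0,0.2],0.3],[-1,[0,0,0.2],0.3]]'
python3 -c "
from h import *
s=status.get_state();print(s['moment'],s['force'],s['q'][5])"
```

```text
t: 24.08
eef_pos: [0.5372, -0.0649, 0.2128]
ee_rot: [3.141, -0.001, -1.901]
force: [-6.2, 3.2, 14.1]
width: 0.0266
gripper_force: 58.0
[1.36639177 2.56277746 0.23380479] [-6.15984342  3.19417071 14.08803033] -0.5721979631343692
```

```bash
python3 -m jog '[[-1,[0,0,0],0.1],[-1,[0,0,0],0.2],[-1,[0,0,0],0.2],[-1,[0,0,0],0.2]]'
python3 -c "
from h import *
s=status.get_state();print(s['moment'],s['force'],s['q'][5])"
```

```text
t: 24.58
eef_pos: [0.5375, -0.0647, 0.2129]
ee_rot: [3.141, -0.0, -2.099]
force: [-4.5, 3.2, 14.0]
width: 0.0265
gripper_force: 58.0
[1.81483251 2.38174699 0.27254675] [-4.49890869  3.20792562 14.03221981] -0.7707627802470434
```

The moment levels off at 0.27 N m and z no longer drops, so the screw is at its stop. I'll lift straight up and check the driver in the hand.

```bash
python3 -m jog '[[-1,[0,0,-5],0],[-1,[0,0,-20],0],[-1,[0,0,-60],0],[-1,[0,0,-95],0.18],[-1,[0,0,-100],0.36],[-1,[0,0,-100],0.54],[-1,[0,0,-100],0.72],[-1,[0,0,-100],0.9],[-1,[0,0,-100],1.04],[-1,[0,0,-100],1.04],[-1,[0,0,-100],1.04]]'
python3 - <<'E'
from h import *
st=status.get_state();p=st['eef_pos'];print(p,st['ee_rot'],st['q'].round(3),st['force'])
s=grab('scene');save(s,'s10.png');w=grab('wrist');save(w,'w10.png');t=grab('top')
hs=cv2.cvtColor(s['color'],cv2.COLOR_RGB2HSV)
for z in(.0,-.02,-.05,-.08,-.11,-.14,-.155,-.163,-.17):
    u,v=proj(s,p+[0,0,z]); k=s['color'][int(round(v)),int(u)-9:int(u)+10].sum(1)//3; print(z,round(u,1),round(v,1),k.tolist())
go(.5985,.1003,p[2],180)
E
```

```text
t: 25.95
eef_pos: [0.5383, -0.0649, 0.3122]
ee_rot: [-3.141, 0.001, -3.137]
force: [0.2, 0.3, -1.7]
width: 0.0263
gripper_force: 57.9
[ 0.53829193 -0.06490524  0.31222612] [-3.14128353e+00  7.33287055e-04 -3.13679127e+00] [ 0.242  0.089 -0.12   0.    -1.362 -1.808] [ 0.23303181  0.28624859 -1.70739312]
0.0 288.9 212.6 [42, 46, 46, 64, 66, 68, 57, 60, 62, 66, 58, 61, 60, 62, 62, 59, 61, 53, 53]
-0.02 289.5 221.9 [61, 65, 55, 82, 79, 60, 67, 62, 69, 58, 56, 60, 62, 51, 61, 70, 62, 54, 50]
-0.05 290.3 235.4 [54, 53, 55, 87, 88, 59, 60, 57, 65, 67, 61, 62, 63, 58, 65, 51, 48, 54, 57]
-0.08 291.1 248.5 [49, 46, 52, 56, 76, 134, 158, 147, 120, 107, 118, 149, 165, 166, 149, 119, 106, 107, 110]
-0.11 291.9 261.2 [96, 96, 68, 43, 64, 134, 163, 162, 139, 111, 106, 132, 160, 170, 144, 115, 102, 92, 91]
-0.14 292.6 273.6 [117, 105, 99, 114, 94, 127, 156, 144, 106, 50, 44, 78, 132, 151, 147, 145, 145, 144, 144]
-0.155 293.0 279.6 [108, 128, 130, 130, 136, 146, 155, 125, 37, 42, 49, 128, 155, 147, 145, 148, 145, 143, 141]
-0.163 293.2 282.8 [59, 105, 138, 140, 135, 137, 146, 154, 153, 150, 148, 146, 149, 145, 141, 145, 147, 149, 150]
-0.17 293.4 285.5 [139, 140, 147, 155, 150, 147, 148, 151, 149, 149, 149, 143, 141, 144, 147, 150, 156, 158, 154]
shift [np.float64(-60.9), np.float64(164.9), np.float64(-0.5)] turn 0.003
```

```bash
python3 -m jog '[[-1,[-20,55,0],0],[-1,[-40,110,0],0],[-1,[-55,150,0],0],[-1,[-60.8,165,0],0],[-1,[-60.8,165,0],0],[-1,[-60.8,165,0],0]]'
python3 - <<'E'
from h import *
st=status.get_state();p=st['eef_pos'];print(p,st['q'].round(3))
s=grab('scene')
for z in(-.08,-.11,-.14,-.155):
    u,v=proj(s,p+[0,0,z]); k=s['color'][int(round(v)),int(u)-9:int(u)+10].sum(1)//3; print(z,round(u,1),round(v,1),k.tolist())
go(.5987,.1003,.182,180)
E
```

```text
t: 26.85
eef_pos: [0.5984, 0.0996, 0.3117]
ee_rot: [-3.141, -0.0, -3.14]
force: [-0.7, 0.2, -1.0]
width: 0.0262
gripper_force: 57.9
[0.59840157 0.09962702 0.31165376] [ 0.487  0.201  0.013  0.    -1.383 -2.056]
-0.08 211.1 282.4 [82, 74, 112, 105, 99, 130, 147, 140, 118, 109, 107, 158, 174, 174, 175, 169, 145, 101, 87]
-0.11 213.3 295.7 [91, 93, 92, 93, 91, 92, 90, 93, 103, 113, 108, 94, 91, 87, 91, 92, 93, 92, 91]
-0.14 215.4 308.7 [109, 91, 112, 115, 115, 106, 93, 90, 64, 40, 45, 60, 181, 229, 205, 145, 111, 112, 113]
-0.155 216.4 315.0 [112, 106, 107, 115, 114, 114, 116, 101, 69, 52, 52, 41, 81, 112, 115, 121, 123, 120, 119]
shift [np.float64(-0.3), np.float64(0.9), np.float64(129.8)] turn 0.001
```

```bash
python3 -m jog '[[-1,[-0.2,0.6,12],0],[-1,[-0.2,0.6,25],0],[-1,[-0.2,0.6,35],0],[-1,[-0.2,0.6,42],0],[-1,[-0.2,0.6,42],0]]'
```

```text
t: 27.52
eef_pos: [0.5986, 0.1009, 0.2688]
ee_rot: [-3.141, -0.001, -3.14]
force: [0.0, 0.1, -1.2]
width: 0.0262
gripper_force: 57.9
```

No contact, so the bit is in the hole. I'll lower the rest of the way.

```bash
python3 -m jog '[[-1,[0,0,30],0],[-1,[0,0,60],0],[-1,[0,0,80],0],[-1,[0,0,85],0],[-1,[0,0,87],0],[-1,[0,0,88],0],[-1,[0,0,88],0]]'
```

```text
t: 28.4
eef_pos: [0.5992, 0.1012, 0.1823]
ee_rot: [3.141, 0.001, -3.14]
force: [0.6, 1.0, -0.9]
width: 0.0266
gripper_force: 57.9
```

```bash
python3 -m jog '[[-1,[0,0,1],0],[-1,[0,0,2],0],[-1,[0,0,3],0],[-1,[0,0,4],0],[-1,[0,0,4],0]]'
```

```text
t: 29.02
eef_pos: [0.5994, 0.101, 0.1794]
ee_rot: [3.141, 0.002, -3.139]
force: [-3.8, -1.6, 8.8]
width: 0.0263
gripper_force: 57.9
```

Handle is on the rack (8.8 N). Release, retreat and verify.

```bash
python3 -m jog '[[-0.2,[0,0,-1],0],[-0.2,[0,0,-1],0],[0.2,[0,0,-1],0],[0.2,[0,0,-1],0],[0.2,[0,0,-1],0],[0.2,[0,0,-1],0],[0.2,[0,0,-30],0],[0.2,[0,0,-80],0],[0.2,[0,0,-120],0],[0.2,[60,-60,-120],0],[0.2,[120,-120,-120],0],[0.2,[150,-180,-120],0],[0.2,[150,-200,-120],0],[0.2,[150,-200,-120],0],[0.2,[150,-200,-120],0]]'
python3 - <<'E'
from h import *
st=status.get_state();print(st['eef_pos'])
S=grab('scene');save(S,'s11.png');T=grab('top');save(T,'t11.png')
hs=cv2.cvtColor(S['color'],cv2.COLOR_RGB2HSV);m=np.zeros(hs.shape[:2],bool); m[270:345,190:240]=((hs[...,0]<14)&(hs[...,1]>190)&(hs[...,2]>60))[270:345,190:240]
ys,xs=np.nonzero(m);print('handle v',ys.min(),ys.max(),[(v,xs[ys==v].min(),xs[ys==v].max()) for v in(289,306,324)])
old=cv2.cvtColor(cv2.imread('pics/top0.png'),cv2.COLOR_BGR2GRAY); d=cv2.absdiff(old,cv2.cvtColor(T['color'],cv2.COLOR_RGB2GRAY))
# cover closed in scene: outline of bright plate
E
```

```text
t: 30.9
eef_pos: [0.4493, -0.0995, 0.2978]
ee_rot: [3.141, 0.001, -3.141]
force: [-0.4, 0.2, 0.5]
width: 0.0526
gripper_force: 0.0
[ 0.44925336 -0.09947716  0.29780603]
handle v 283 330 [(289, np.int64(205), np.int64(217)), (306, np.int64(208), np.int64(220)), (324, np.int64(212), np.int64(222))]
```

```bash
python3 -c "
from station import order; print(order.job_done())"
```

```text
the job is handed in; nothing more can be done
None
```

I handed the job in at about 31 s: the cover is home under both heads, the screw is turned to its stop, and the screwdriver is back in the rack's middle hole; "tight" is read from the turning moment levelling off at 0.27 N m and about 2.9 mm of sink, and I took no last close-up of the cover.

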